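# Screw the fresh desiccant cartridge onto the dry-air unit

## Robot

A 7-joint arm with a two-finger parallel gripper is mounted at the origin on a cart in front of the work surface, level with it; the furniture and walls round the work are solid. World frame = base frame: x ahead of the robot, y to its left, z up, the work surface at z = 0. Lengths are in m, angles in rad, forces in N, time in s.
With the tool pointing down it reaches from about 0.4 to 0.85 m from the base axis. Payload 4.4 kg.
Tool frame: the origin (TCP) lies where the fingers leave the gripper's body, on its centre line; the fingertips stand 97 mm ahead of it and the grasp point (between the pads) lies r.pinch_z ahead of it (r.pinch_z is the distance from the TCP to the grasp point, in m); z points along the fingers, y is the line along which they close (so a half turn about z gives the same grasp; the last joint's range is limited). The gripper opens to 94 mm and grips with 3 to 60 N. Pads are 16 mm wide; open, the fingers measure 119 mm over their backs; the gripper's body (75 mm by 177 mm) begins 78 mm behind the grasp point.
Start: joints at [1.099, 0.628, 0.038, 1.517, -0.027, 0.996, -0.02], TCP at [0.257, -0.597, 0.303] pointing down, gripper open.
Joint ranges: [-3.06, 3.06], [-0.37, 2.12], [-1.25, 1.32], [0.18, 2.47], [-1.1, 4.24], [0.23, 1.98], [-2.94, 2.94]. Speed limits (rad/s): [2.57, 2.57, 3.14, 3.14, 3.14, 3.14, 3.14].

## Interface

Orientations are given as a unit quaternion [w, x, y, z].
In Python, from cell import r gives the robot as it stands.
- The arm moves only by the tool arm_command, never from a script. Its argument "deltas" is one flat list of numbers, 6 for each row, row after row: the shift along the world's x, y, z each as a share of 0.5 m, from -1 to 1, then the turn, a rotation vector about the world's x, y, z each as a share of pi rad, from -1 to 1. In form: [x, y, z, wx, wy, wz, x, y, z, wx, wy, wz, ...]. A call has 1 to 5 rows; each row shifts and turns the commanded pose from where the row before left it; what a row does not reach is not made up. A row lasts 1/10 s, in which the tool goes at most 50 mm and 8.59 degrees, less where a joint would pass 70% of its speed; a pose out of reach is approached as far as the arm can. A call with a number of a shift or a turn outside -1 to 1 is refused whole. A call with a gripper value outside its range is refused whole. "hand" is the opening, from -1 (shut) to 1 (fully open), set as the call begins (left out, the last holds). The fingers move at their own pace and stop on an object; "newtons" is the grip in N (left out, the last holds). Time passes only in rows, so rows that do not move let the fingers close. It gives the time, the measured TCP pose, the force, the opening and the grip force at its end, in the units of the state.
- r.read_state(): the state, without advancing time (a new reading comes with each control period).
- r.get_image(name): name is "scene" or "top"; returns a dict with "image" (400x640x3 uint8, blue, green, red), "fx", "fy", "cx", "cy" (pixels), "extrinsics" (4x4, takes a point from camera to world coordinates). Camera axes: x right, y down, z forward; pixel columns grow to the right and rows downward; lengths in m; the calibration is good to about 2 mm. A picture is of the moment at which its call begins. There is no depth.
- r.finish_job(): hands the job in; it is judged then, once.
The state is a dict: "time_s": time; "joint_pos": joint angles; "dq": joint speeds; "joint_torque": joint torques, N m; "position": TCP position; "tcp_rot": TCP orientation; "wrist_force": force on the tool from outside, world axes, zero at the start; "ft_torque": the same for the moment, N m; "gripper_width": finger opening in m; "gripper_force": force on a finger pad.
Only numpy, scipy, OpenCV 4.12 (cv2) and the standard library are available. Lean on these libraries where they do the work, as an engineer would, in place of code of your own. Each camera call takes 0.05 s, during which the arm holds its last target. There are 200 camera calls.

## Task

The dry-air unit that purges our waveguides is one cartridge short: take the fresh desiccant cartridge that lies on the bench (blue band), stand it upright on its open end on the bench and let go, so that you can take it again from above by the wing, and screw it onto the unit's empty port until it is fully home, then let go. The start of the thread is found by feel: set on the port, the cartridge is turned backward (anticlockwise from above) until it drops a little, and only then goes forward (clockwise) to the stop. Leave the spent cartridge (red band), the test board, the bottle, the jar and the tape where they are.

Things in the scene. Friction and masses are not known exactly. Their poses are not given: they have to be found in the camera images.
- cartridge: Fresh desiccant cartridge, loose, 0.25-0.5 kg, 156 mm long: aluminium can 52 mm in diameter, white label, blue band, blue eight-sided ends 62 mm across flats on which it lies without rolling, axis 31 mm above the bench. x: long axis, from open threaded skirt to wing; origin: its middle. Along x: skirt -78 to -37 mm, bare can to +40, cap to +55, wing to +78. It goes on the port with x straight up.
- rim (a point): Centre of the open rim of the cartridge's skirt, 78 mm from its middle; lower end when it stands. Same axes as the cartridge. Inside, the skirt is 54 mm wide; above 25 mm from the rim a guide bore of 41 mm, 60 mm deep from the rim. Four lugs, 8 mm wide, 4 mm high, lower faces 4 mm above the rim, reach in to 20.5 mm from the axis, on the cartridge's +y, -y, +z and -z sides.
- wing (a point): Grip point in the middle of the cartridge's wing, on the long axis, 145 mm from the rim. The wing is a flat bar 12 mm thick (along the cartridge's z), 44 mm wide (along its y), 23 mm high (along x, to 11 mm beyond this point). Same axes as the cartridge. While it lies as found, the wing's broad faces are level.
- port (a point): Empty port of the dry-air unit: where the centre of the cartridge's rim rests when fully home, on the axis of the threaded aluminium neck, 68 mm above the bench, z up. From the thread start, 45 to 65 degrees of clockwise turn (from above) draw the rim down the last 6 mm to a hard stop: home. Lugs have 1.5 mm play up and down; no spring or catch, only friction.
- neck_top (a point): Top of the standpipe of the empty port, on its axis, 56 mm above point port. The standpipe is 38.6 mm in diameter and ends in a cone, 24 mm wide at this point and full width 6 mm lower; it guides the cartridge's bore (1.2 mm play all round) before the lugs reach the thread. Fixed.
- rib_tops (a point): Height of the flat tops of the thread ribs, on the port's axis, 19 mm above point port; ribs reach out to 50 mm diameter. Set on at a random angle the lugs rest on them: rim 15 mm above home (18 mm if on a narrow stop rib; rarely it drops straight into a start). On the ribs it cannot go forward: clockwise it butts against a 3 mm high stop.
- thread_start (a point): Height of the lugs' lower faces in the thread starts, on the port's axis, 10 mm above point port. Four equal starts, 90 degrees apart; their angle differs each time and is not shown by any of these axes. Turned anticlockwise on the ribs by at most 90 degrees, all lugs drop into the starts together: rim falls 9 mm, to 6 mm above home. Up to 17 degrees further back is a stop.
- dryer: The dry-air unit, fixed: a white box 130 x 215 x 60 mm (x, y, z) with a black front panel (gauge, switch, lamps, outlet) facing -x. Origin at the centre of its underside. Its two ports stand on its top, 50 mm either side of the middle along its y; between and behind them (x = +40 mm) a small manifold 85 mm high. Which of the ports is empty varies.
- fitted_cartridge: The cartridge already fitted on the other port, fixed, upright. Origin on its axis at the top of the unit's box (z = 60 mm); it is 62 mm across and its wing's top is 164 mm above this origin, 224 mm above the bench.
- spent_cartridge: The spent cartridge, loose, same make but with a red band and red windows, standing on its rim on the bench. Origin at the centre of its underside; 62 mm across, 156 mm high. Leave it alone.
- test_board: A yellow circuit board on four thin legs with brass connectors at its ends, loose, 226 mm long (its x), 37 mm wide, 51 mm high. Origin at the centre of its underside. It lies either left or right of the middle, the fresh cartridge on the other side. Leave it alone.
- solvent_bottle: White squeeze bottle with red top and bent spout, loose, 56 x 69 x 172 mm. Origin at the centre of its underside. Leave it alone.
- flux_jar: Small white jar with green lid, loose, 46 mm across, 38 mm high. Origin at the centre of its underside. Leave it alone.
- black_tape: Roll of black tape lying flat, loose, 54 mm across, 19 mm high. Origin at the centre of its underside. Leave it alone.

How it is judged:
By the outcome, as a careful person would: the job done as asked, in the order asked, and still so for the second after the job is handed in, with the robot touching nothing.
It also fails if it takes over 67 s, if anything falls off the work surface, if the arm or the gripper's body presses on something with over 40 N, if the wrist force passes 120 N, or if a joint passes its speed limit or range.

## Working session

There is one attempt and no reset: what is moved stays moved. The work goes in short steps, Python scripts to look and compute and a tool call to move; the robot and the scene stay as the last step left them, time stands still between calls to the robot, and variables do not carry over. Pictures are saved under pics/ and viewed, at most 10 in all, crops included, and the job is handed in when it is done.

Besides the shell and the picture viewer there is one more tool, called after "Request:" by a JSON object that holds its "op" and its "data". arm_command: Moves the arm, as the interface text tells. Shift numbers are shares of 0.5 m and turn numbers shares of pi rad, none past 1 either way. Its arguments: {"type":"object","properties":{"deltas":{"type":"array","items":{"type":"number"}},"hand":{"type":"number"},"newtons":{"type":"number"}},"required":["deltas"]}

```bash
mkdir -p pics; ls
cat > h.py <<'E'
import numpy as np, cv2
from cell import r
def ray(c,u,v):
    E=np.array(c["extrinsics"]); d=E[:3,:3]@np.array([(u-c["cx"])/c["fx"],(v-c["cy"])/c["fy"],1]); return E[:3,3],d
def onz(c,u,v,z):
    o,d=ray(c,u,v); return o+d*(z-o[2])/d[2]
def proj(c,p):
    E=np.linalg.inv(np.array(c["extrinsics"])); q=E[:3,:3]@np.array(p)+E[:3,3]; return c["fx"]*q[0]/q[2]+c["cx"],c["fy"]*q[1]/q[2]+c["cy"]
E
python3 - <<'E'
from h import *
for n in("scene","top"):
    c=r.get_image(n); cv2.imwrite(f"pics/{n}0.png",c["image"]); print(n,c["fx"],c["cx"],c["cy"],np.round(c["extrinsics"],3).tolist())
s=r.read_state(); print(r.pinch_z,s)
E
```

```text
pics
scene 450.5494780571278 328.774457025109 201.5116766679893 [[0.772, -0.271, 0.575, -0.16], [-0.635, -0.316, 0.705, -0.936], [-0.01, -0.909, -0.416, 0.581], [0.0, 0.0, 0.0, 1.0]]
top 491.3381029855469 321.30837425346414 191.58886274171314 [[-0.091, -0.97, 0.225, 0.269], [-0.996, 0.089, -0.019, -0.071], [-0.002, -0.226, -0.974, 1.308], [0.0, 0.0, 0.0, 1.0]]
0.0784 {'time_s': 0.1, 'joint_pos': array([ 1.09921429,  0.62923839,  0.03846736,  1.51826907, -0.02702847,
        0.99630272, -0.02000061]), 'dq': array([ 0.00140383, -0.00319569,  0.00036594, -0.00309462, -0.0002908 ,
        0.00014359,  0.00067075]), 'joint_torque': array([ 3.97658747e-03, -5.50781429e+01,  1.14749350e+00, -1.87113905e+01,
       -5.21931017e-02,  1.92213192e-02,  5.84172267e-05]), 'position': array([ 0.25643005, -0.59680246,  0.30185589]), 'tcp_rot': array([-8.31578542e-04,  9.79491239e-01,  2.01484963e-01, -1.74008390e-04]), 'wrist_force': array([ 0.05269324,  0.97800095, -1.31303003]), 'ft_torque': array([0.01488836, 0.02321146, 0.03092335]), 'gripper_force': 0.0, 'gripper_width': 0.09379811296959428}
```

View pics/scene0.png

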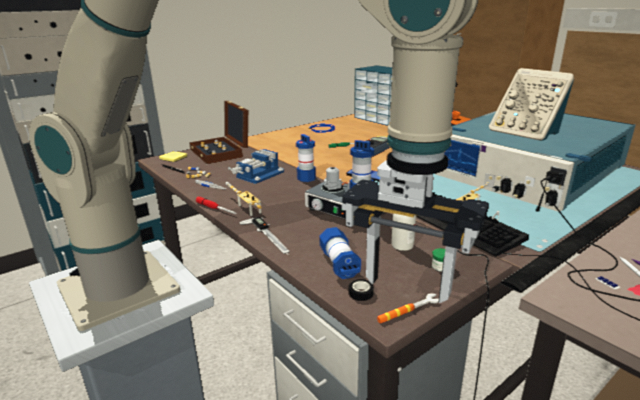

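View pics/top0.png

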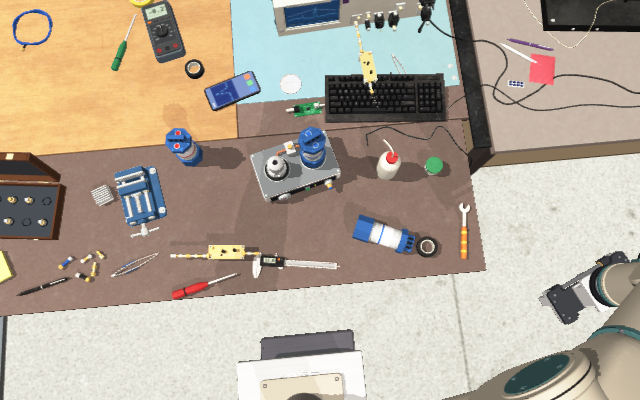

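The top view shows the fresh cartridge at about (383,234), the unit at (296,168) with its empty port at (276,166), the fitted cartridge at (312,148) and the spent cartridge at (185,148). I'll zoom in on the cartridge and the port.

Run:
```python
from h import *
a=cv2.imread("pics/top0.png")
A=cv2.resize(a[205:265,340:440],None,fx=5,fy=5,interpolation=cv2.INTER_CUBIC)
B=cv2.resize(a[120:210,245:345],None,fx=3,fy=3,interpolation=cv2.INTER_CUBIC)
C=np.zeros((600,500,3),np.uint8); C[:300]=A; C[300:570,:300]=B
s=cv2.imread("pics/scene0.png"); D=cv2.resize(s[220:282,312:368],(200,220)); C[300:520,300:]=D
cv2.imwrite("pics/crop0.png",C)
c=r.get_image("top"); hsv=cv2.cvtColor(c["image"],cv2.COLOR_BGR2HSV)
m=cv2.inRange(hsv,(100,120,40),(125,255,255)); m2=np.zeros_like(m); m2[205:265,340:430]=m[205:265,340:430]
n,l,st,ce=cv2.connectedComponentsWithStats(m2)
for i in range(1,n):
    if st[i][4]>15: print(st[i],ce[i],onz(c,*ce[i],.04))
w=cv2.inRange(c["image"],(190,190,190),(255,255,255)); 
w2=np.zeros_like(w); w2[205:265,340:430]=w[205:265,340:430]
ys,xs=np.nonzero(m2|w2); rc=cv2.minAreaRect(np.c_[xs,ys].astype(np.float32)); print(rc)
for p in cv2.boxPoints(rc): print(p,onz(c,*p,.031))
for p in [(276,159),(276,166)]: print(onz(c,*p,.124))
```

```text
[353 215  21  27 381] [362.9160105  227.92650919] [ 0.45571326 -0.19448769  0.04      ]
[396 229  19  24 236] [405.0720339  241.66949153] [ 0.41002561 -0.29914931  0.04      ]
((392.5403137207031, 237.76895141601562), (78.14836883544922, 24.39095687866211), 18.034286499023438)
[351.61023 237.26846] [ 0.43526065 -0.16323831  0.031     ]
[359.16132 214.0758 ] [ 0.4946346  -0.18956941  0.031     ]
[433.4704  238.26944] [ 0.41306207 -0.3757129   0.031     ]
[425.9193 261.4621] [ 0.35522244 -0.34771524  0.031     ]
[0.63723408 0.01190191 0.124     ]
[0.61899228 0.01319415 0.124     ]
```

View pics/crop0.png

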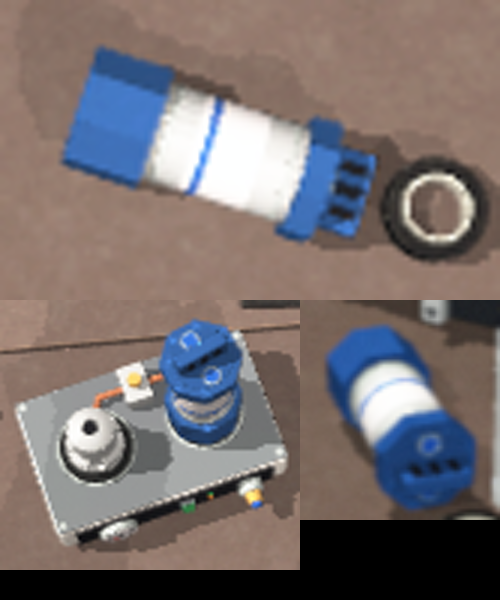

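Run:
```python
from h import *
c=r.get_image("top")
S=onz(c,356.2,226,.031); W=onz(c,413.1,244.1,.033)
print(S,W,np.linalg.norm((W-S)[:2]))
a=(W-S); a[2]=0; a/=np.linalg.norm(a); M=(S+W)/2; M[2]=.031
print("a",a,np.degrees(np.arctan2(a[1],a[0])),"M",M)
print("port",onz(c,275,162.7,.124),"bottle",onz(c,388,170,.05),"fit",onz(c,312,133,.22))
G=M+a*.012
d=-a*np.sin(.7)+np.array([0,0,-np.cos(.7)])
print("tcp",G-.0784*d)
# octagon top flats of both ends, line between blue centroids
print(onz(c,405,241.7,.05),onz(c,362.9,227.9,.05))
# axis y tool target = n ; rotation vector from now
from scipy.spatial.transform import Rotation as R
n=np.array([-a[1],a[0],0]); x=np.cross(n,d)
T=R.from_matrix(np.c_[x,n,d]); q=r.read_state()["tcp_rot"]; Q=R.from_quat([*q[1:],q[0]])
T0=R.from_matrix(np.c_[np.cross(n,[0,0,-1]),n,[0,0,-1]])
print("yaw rv",(T0*Q.inv()).as_rotvec(degrees=True),"then",(T*T0.inv()).as_rotvec(degrees=True),n)
```

```text
[ 0.46372727 -0.17836894  0.031     ] [ 0.4026025  -0.32035928  0.033     ] 0.15458814857549136
a [-0.39540399 -0.91850731  0.        ] -113.2911725538542 M [ 0.43316488 -0.24936411  0.031     ]
port [0.62780764 0.01508517 0.124     ] bottle [ 0.60245788 -0.2769816   0.05      ] fit [ 0.66292838 -0.08315625  0.22      ]
tcp [ 0.4084495  -0.30677694  0.09096363]
[ 0.40885631 -0.29715668  0.05      ] [ 0.45431732 -0.1934809   0.05      ]
yaw rv [-0.04398807 -0.04588163 43.46185827] then [ 3.68386147e+01 -1.58584861e+01  1.29857248e-14] [ 0.91850731 -0.39540399  0.        ]
```

Request:
{"op": "arm_command", "data": {"deltas": [0.05,0.08,0,0,0,0.0475,0.05,0.08,0,0,0,0.0475,0.05,0.08,0,0,0,0.0475,0.05,0.08,0,0,0,0.0475,0.05,0.08,0,0,0,0.0475], "hand": 1}}

```text
time_s: 0.7
position: [0.3823, -0.3955, 0.3027]
tcp_rot: [0.0, 0.837, 0.547, 0.0]
wrist_force: [-0.2, 0.3, -1.1]
gripper_width: 0.094
gripper_force: 0.0
```

Request:
{"op": "arm_command", "data": {"deltas": [0.002,0.016,-0.06,0.041,-0.0176,0,0.002,0.016,-0.06,0.041,-0.0176,0,0.002,0.016,-0.06,0.041,-0.0176,0,0.002,0.016,-0.06,0.041,-0.0176,0,0.002,0.016,-0.06,0.041,-0.0176,0]}}

```text
time_s: 1.2
position: [0.3867, -0.3578, 0.1521]
tcp_rot: [-0.191, 0.787, 0.511, 0.288]
wrist_force: [0.1, -0.5, -0.6]
gripper_width: 0.0939
gripper_force: 0.0
```

Run:
```python
from h import *
s=r.read_state(); print(s["position"],s["joint_pos"],s["tcp_rot"],s["wrist_force"])
c=r.get_image("scene"); i=c["image"]
A=cv2.resize(i,None,fx=1.25,fy=1.25)[:, :]
B=cv2.resize(i[160:225,295:360],(390,390),interpolation=cv2.INTER_CUBIC)
cv2.imwrite("pics/s1.png",np.hstack([cv2.resize(i[150:350,250:450],(390,390)),B]))
```

```text
[ 0.38674284 -0.35784926  0.15213199] [ 1.27973582  0.91558041 -0.49292562  1.76214714 -0.29032457  0.90423456
  0.69664118] [-0.19083672  0.78730485  0.51087338  0.28764701] [ 0.12642189 -0.54358022 -0.64984643]
```

View pics/s1.png

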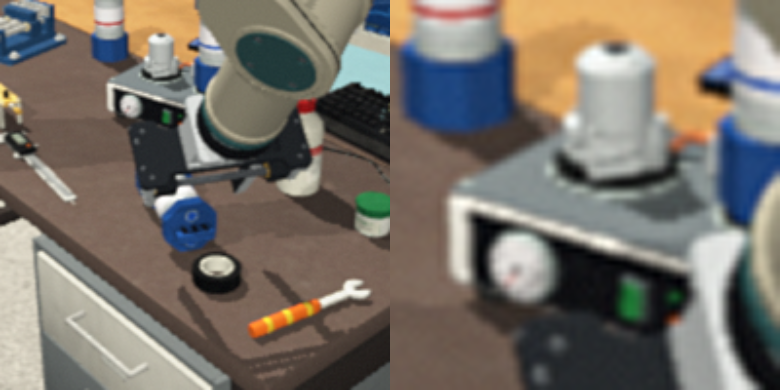

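Request:
{"op": "arm_command", "data": {"deltas": [0.0147,0.0333,-0.0407,0,0,0,0.0147,0.0333,-0.0407,0,0,0,0.0147,0.0333,-0.0407,0,0,0,0,0,0,0,0,0]}}

```text
time_s: 1.65
position: [0.4087, -0.3042, 0.0911]
tcp_rot: [-0.193, 0.787, 0.513, 0.285]
wrist_force: [0.5, 0.9, 1.1]
gripper_width: 0.094
gripper_force: 0.0
```

Run:
```python
from h import *
s=r.read_state(); print(s["position"],s["wrist_force"])
c=r.get_image("top");e=r.get_image("scene")
o1,d1=ray(c,275,162.7);o2,d2=ray(e,332.8,167.8)
t=np.linalg.lstsq(np.c_[d1,-d2],o2-o1,rcond=None)[0]; p,q=o1+t[0]*d1,o2+t[1]*d2; print("port",p,q,onz(c,275,162.7,.124),onz(e,332.8,167.8,.124))
cv2.imwrite("pics/g1.png",np.hstack([cv2.resize(c["image"][195:275,340:440],(400,320)),cv2.resize(e["image"][200:300,300:400],(320,320))]))
```

```text
[ 0.40866004 -0.30418196  0.09110153] [0.48468269 0.92768195 1.11461016]
port [0.62803053 0.01513874 0.12326328] [0.6307384  0.01321038 0.12394234] [0.62780764 0.01508517 0.124     ] [0.63063876 0.01309076 0.124     ]
```

View pics/g1.png

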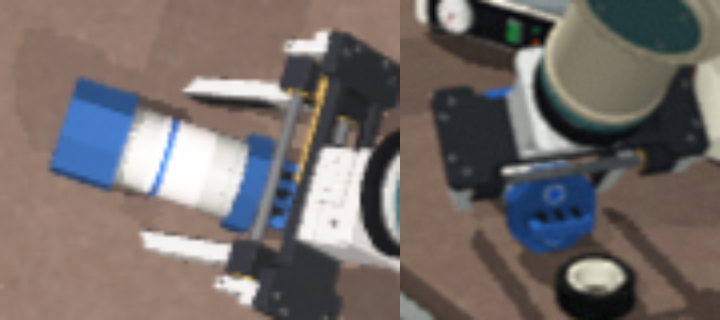

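The fingers straddle the can, and the triangulated port height of 0.1236 m agrees with the given 0.124 m. Now I'll close the gripper.

Request:
{"op": "arm_command", "data": {"deltas": [0,0,0,0,0,0,0,0,0,0,0,0,0,0,0,0,0,0,0,0,0,0,0,0], "hand": -1, "newtons": 40}}

```text
time_s: 2.15
position: [0.4086, -0.3079, 0.0921]
tcp_rot: [-0.19, 0.788, 0.511, 0.285]
wrist_force: [-0.1, -0.5, -0.3]
gripper_width: 0.0652
gripper_force: 0.0
```

Request:
{"op": "arm_command", "data": {"deltas": [0,0,0,0,0,0,0,0,0,0,0,0,0,0,0,0,0,0,0,0,0,0,0,0]}}

```text
time_s: 2.55
position: [0.4085, -0.3073, 0.0917]
tcp_rot: [-0.191, 0.788, 0.512, 0.285]
wrist_force: [-2.3, -0.8, 2.6]
gripper_width: 0.0511
gripper_force: 40.0
```

Request:
{"op": "arm_command", "data": {"deltas": [0,0,0.06,0,0,0,0,0,0.09,0,0,0,0.008,0.0185,0.06,-0.0417,0.018,0,0.008,0.0185,0.04,-0.0417,0.018,0,0.008,0.0185,0,-0.0417,0.018,0]}}

```text
time_s: 3.05
position: [0.4217, -0.2804, 0.2193]
tcp_rot: [-0.072, 0.832, 0.539, 0.112]
wrist_force: [-0.3, -0.6, -5.3]
gripper_width: 0.0513
gripper_force: 40.0
```

Request:
{"op": "arm_command", "data": {"deltas": [0.008,0.0185,0,-0.0417,0.018,0,0.008,0.0185,0,-0.0417,0.018,0,0.008,0.0185,0,-0.0417,0.018,0,0.008,0.0185,0,-0.0417,0.018,0]}}

```text
time_s: 3.45
position: [0.4354, -0.2437, 0.216]
tcp_rot: [0.073, 0.831, 0.539, -0.113]
wrist_force: [-0.1, -1.2, -5.8]
gripper_width: 0.0512
gripper_force: 40.0
```

Request:
{"op": "arm_command", "data": {"deltas": [0.008,0.0185,0,-0.0417,0.018,0,0.008,0.0185,0,-0.0417,0.018,0,0.008,0.0185,0,-0.0417,0.018,0,0.008,0.0185,0,-0.0417,0.018,0,0,0,0,0,0,0]}}

```text
time_s: 3.95
position: [0.4543, -0.2013, 0.2111]
tcp_rot: [0.223, 0.764, 0.503, -0.339]
wrist_force: [0.2, 0.6, -4.0]
gripper_width: 0.0514
gripper_force: 40.0
```

Run:
```python
from h import *
from scipy.spatial.transform import Rotation as R
s=r.read_state(); q=s["tcp_rot"]; Q=R.from_quat([*q[1:],q[0]]).as_matrix(); print(s["position"],s["joint_pos"],s["wrist_force"],"d",Q[:,2],"y",Q[:,1],"G",s["position"]+.0784*Q[:,2])
a=np.array([-.3954,-.9185,0]); n=np.array([.9185,-.3954,0])
# cartridge axis in tool frame at grasp
def fr(th): d=-a*np.sin(th)+np.array([0,0,-np.cos(th)]); return np.c_[np.cross(n,d),n,d]
print("axis now",Q@fr(.7).T@a)
c=r.get_image("top");e=r.get_image("scene")
cv2.imwrite("pics/u1.png",np.hstack([cv2.resize(c["image"][180:280,330:450],(400,333)),cv2.resize(e["image"][150:300,280:430],(333,333))]))
```

```text
[ 0.45431087 -0.20127807  0.21112551] [-0.37839619  0.82606292  0.55134675  1.98660136  0.55088278  0.79753496
 -0.79347675] [ 0.19435136  0.59535715 -3.95313963] d [-0.29295471 -0.68118691 -0.67094108] y [ 9.18533176e-01 -3.95343777e-01  3.19523633e-04] G [ 0.43134322 -0.25468313  0.15852373]
axis now [-0.01431584 -0.03245341  0.99935412]
```

View pics/u1.png

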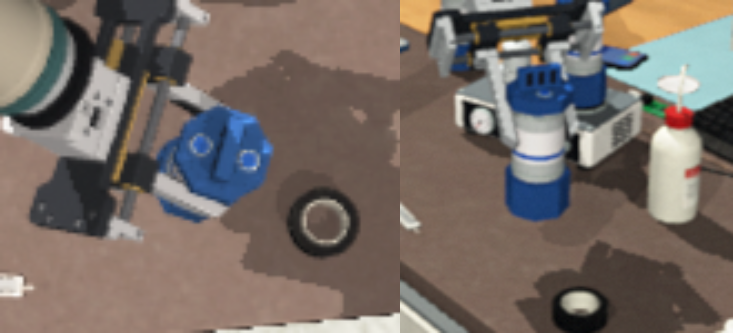

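Request:
{"op": "arm_command", "data": {"deltas": [0,0,-0.04,-0.01,0.0044,0,0,0,-0.04,0,0,0,0,0,-0.024,0,0,0,0,0,-0.012,0,0,0,0,0,0,0,0,0]}}

```text
time_s: 4.55
position: [0.4507, -0.2087, 0.1579]
tcp_rot: [0.231, 0.762, 0.492, -0.352]
wrist_force: [0.1, 0.2, -3.9]
gripper_width: 0.0515
gripper_force: 40.0
```

Request:
{"op": "arm_command", "data": {"deltas": [0,0,-0.006,0,0,0,0,0,-0.006,0,0,0,0,0,0,0,0,0]}}

```text
time_s: 4.85
position: [0.4514, -0.2075, 0.1517]
tcp_rot: [0.232, 0.761, 0.493, -0.352]
wrist_force: [0.9, 0.0, -3.8]
gripper_width: 0.0512
gripper_force: 40.0
```

Request:
{"op": "arm_command", "data": {"deltas": [0,0,-0.006,0,0,0,0,0,-0.006,0,0,0,0,0,0,0,0,0]}}

```text
time_s: 5.15
position: [0.4513, -0.2073, 0.1452]
tcp_rot: [0.231, 0.761, 0.493, -0.352]
wrist_force: [-0.2, -0.1, -3.6]
gripper_width: 0.051
gripper_force: 40.0
```

Request:
{"op": "arm_command", "data": {"deltas": [0,0,-0.004,0,0,0,0,0,-0.004,0,0,0,0,0,0,0,0,0]}}

```text
time_s: 5.45
position: [0.4513, -0.2078, 0.1424]
tcp_rot: [0.232, 0.761, 0.493, -0.353]
wrist_force: [1.8, 3.8, 3.8]
gripper_width: 0.0516
gripper_force: 40.0
```

Request:
{"op": "arm_command", "data": {"deltas": [0,0,0,0,0,0,0,0,0,0,0,0,0,0,0,0,0,0,0,0,0,0,0,0,0,0,0,0,0,0], "hand": 1}}

```text
time_s: 5.95
position: [0.4512, -0.2076, 0.1417]
tcp_rot: [0.232, 0.761, 0.493, -0.352]
wrist_force: [-0.8, 0.2, 0.6]
gripper_width: 0.0883
gripper_force: 0.0
```

Run:
```python
from h import *
s=r.read_state(); print(s["position"],s["joint_pos"],s["wrist_force"],s["gripper_width"])
```

```text
[ 0.45122778 -0.20764558  0.14165051] [-0.37377257  0.97947045  0.55042703  1.9925609   0.55703107  0.69258613
 -0.89177629] [-0.75472405  0.17016027  0.57844072] 0.08825550214777256
```

Request:
{"op": "arm_command", "data": {"deltas": [0.024,0.056,0.052,0,0,0,0.024,0.056,0.052,0,0,0,0.024,0.056,0.052,0,0,0,0,0,0.09,0.0417,-0.018,0,0,0,0.09,0.0417,-0.018,0]}}

```text
time_s: 6.45
position: [0.4883, -0.1212, 0.3093]
tcp_rot: [0.157, 0.802, 0.524, -0.241]
wrist_force: [0.5, -0.7, 0.3]
gripper_width: 0.094
gripper_force: 0.0
```

Request:
{"op": "arm_command", "data": {"deltas": [0,0,0.05,0.0417,-0.018,0,0,0,0.05,0.0417,-0.018,0,0,-0.04,0,0.0417,-0.018,0,-0.04,-0.08,0,0.0417,-0.018,0,-0.04,-0.08,0,0,0,0]}}

```text
time_s: 6.95
position: [0.4459, -0.2258, 0.3607]
tcp_rot: [0.004, 0.84, 0.542, -0.009]
wrist_force: [-0.1, -0.4, -0.4]
gripper_width: 0.0939
gripper_force: 0.0
```

Run:
```python
from h import *
s=r.read_state(); print(s["position"],s["joint_pos"],s["tcp_rot"],s["wrist_force"])
c=r.get_image("top");e=r.get_image("scene")
cv2.imwrite("pics/v1.png",np.hstack([cv2.resize(c["image"][100:300,230:470],(400,333)),cv2.resize(e["image"][150:300,280:430],(333,333))]))
```

```text
[ 0.44589776 -0.22581203  0.3607362 ] [ 0.20406701  0.35472545  0.27120322  1.85360015 -0.09082307  0.94996383
  0.08732755] [ 0.00376984  0.84028381  0.54205874 -0.00901298] [-0.111505   -0.43469912 -0.43828745]
```

View pics/v1.png

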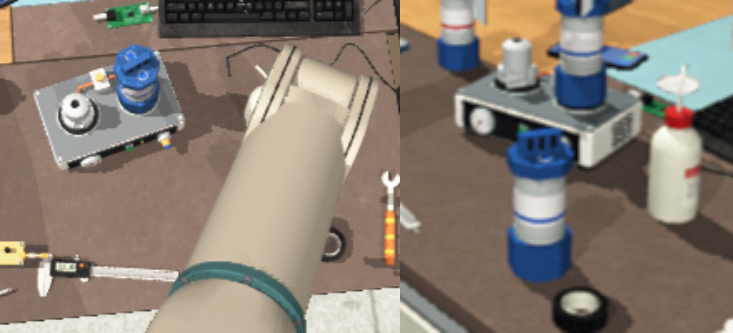

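Request:
{"op": "arm_command", "data": {"deltas": [0,0,0,0,0,-0.0475,0,0,0,0,0,-0.0475,0,0,0,0,0,-0.0475,0,0,0,0,0,-0.0475,0,0,0,0,0,-0.0475]}}

```text
time_s: 7.55
position: [0.4483, -0.2206, 0.3592]
tcp_rot: [-0.001, 0.98, 0.199, -0.011]
wrist_force: [-0.4, -0.2, 0.8]
gripper_width: 0.0938
gripper_force: 0.0
```

Request:
{"op": "arm_command", "data": {"deltas": [0,0,0,0,0,-0.0475,0,0,0,0,0,-0.0475,0,0,0,0,0,-0.0475,0,0,0,0,0,-0.0475,0,0,0,0,0,-0.0475]}}

```text
time_s: 8.05
position: [0.4484, -0.2205, 0.3592]
tcp_rot: [-0.005, 0.985, -0.172, -0.01]
wrist_force: [-0.4, -0.3, 0.2]
gripper_width: 0.0939
gripper_force: 0.0
```

Request:
{"op": "arm_command", "data": {"deltas": [-0.019,-0.036,-0.06,0,0,-0.025,-0.019,-0.036,-0.04,0,0,0,0,0,0,0,0,0]}}

```text
time_s: 8.35
position: [0.427, -0.2579, 0.3074]
tcp_rot: [-0.005, 0.978, -0.21, -0.013]
wrist_force: [-0.6, 1.1, 0.7]
gripper_width: 0.0941
gripper_force: 0.0
```

Run:
```python
from h import *
from scipy.spatial.transform import Rotation as R
s=r.read_state(); q=s["tcp_rot"]; Q=R.from_quat([*q[1:],q[0]]).as_matrix(); print(s["position"],s["joint_pos"],"d",Q[:,2],"y",Q[:,1],np.degrees(np.arctan2(Q[1,1],Q[0,1])))
e=r.get_image("scene"); print("wingtop",onz(e,344.4,213.5,.156))
i=e["image"]; hsv=cv2.cvtColor(i,cv2.COLOR_BGR2HSV); m=cv2.inRange(hsv,(100,120,40),(125,255,255)); m[:,:300]=0; m[:,390:]=0; m[:200]=0
n,l,st,ce=cv2.connectedComponentsWithStats(m)
for k in range(1,n):
    if st[k][4]>20: print(st[k],ce[k])
# predicted silhouette of skirt for centre guess
for z in (0,.02,.041,.118,.133,.156): print(z,proj(e,(.4271,-.2625,z)))
cv2.imwrite("pics/w1.png",cv2.resize(i[190:290,300:400],(600,600),interpolation=cv2.INTER_CUBIC))
```

```text
[ 0.42700823 -0.25790309  0.30743005] [ 0.05777437  0.48323662  0.6310373   1.91769991 -0.36151956  0.88447703
 -1.11801551] d [-0.02228002  0.01577596 -0.99962729] y [-0.40986858 -0.91212942 -0.00525979] -114.19693559209037
wingtop [ 0.41370865 -0.28518884  0.156     ]
[328 208  31  23 534] [342.6835206  219.28464419]
[329 252  28  25 459] [342.44008715 266.02614379]
0 (np.float64(341.98598177693276), np.float64(268.5147726237183))
0.02 (np.float64(342.008033586687), np.float64(261.2120677900025))
0.041 (np.float64(342.0315691006957), np.float64(253.41801760407537))
0.118 (np.float64(342.1213694299541), np.float64(223.67962851710558))
0.133 (np.float64(342.1395338845889), np.float64(217.66426505525234))
0.156 (np.float64(342.1678315072241), np.float64(208.29318903459463))
```

View pics/w1.png

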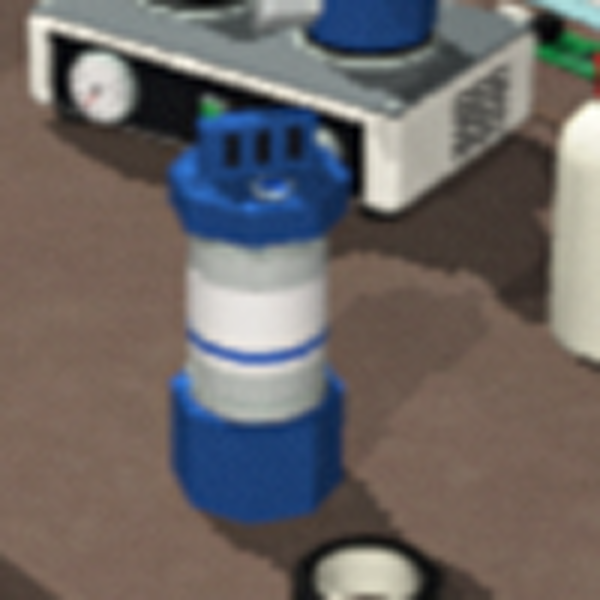

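Request:
{"op": "arm_command", "data": {"deltas": [-0.0045,-0.02,-0.05,-0.005,-0.007,0.0045,0,0,-0.05,0,0,0,0,0,-0.03,0,0,0,0,0,-0.014,0,0,0,0,0,0,0,0,0]}}

```text
time_s: 8.9
position: [0.4277, -0.2666, 0.2375]
tcp_rot: [-0.0, 0.98, -0.2, 0.002]
wrist_force: [-0.1, 0.4, 0.2]
gripper_width: 0.0936
gripper_force: 0.0
```

Run:
```python
from h import *
from scipy.spatial.transform import Rotation as R
s=r.read_state(); q=s["tcp_rot"]; Q=R.from_quat([*q[1:],q[0]]).as_matrix(); print(s["position"],s["wrist_force"],"d",Q[:,2],np.degrees(np.arctan2(Q[1,1],Q[0,1])))
```

```text
[ 0.42771223 -0.26662428  0.23747905] [-0.07219226  0.40623017  0.18662496] d [ 4.94583715e-03 -3.45656119e-04 -9.99987710e-01] -113.12139156232915
```

Request:
{"op": "arm_command", "data": {"deltas": [-0.004,0.002,-0.006,0,0,0,0,0,0,0,0,0,0,0,0,0,0,0,0,0,0,0,0,0,0,0,0,0,0,0], "hand": -1, "newtons": 30}}

```text
time_s: 9.4
position: [0.4252, -0.2666, 0.2348]
tcp_rot: [0.0, 0.98, -0.201, 0.003]
wrist_force: [0.6, 0.5, -0.2]
gripper_width: 0.0575
gripper_force: 0.0
```

Request:
{"op": "arm_command", "data": {"deltas": [0,0,0,0,0,0,0,0,0,0,0,0,0,0,0,0,0,0,0,0,0,0,0,0,0,0,0,0,0,0]}}

```text
time_s: 9.9
position: [0.425, -0.2664, 0.2345]
tcp_rot: [-0.0, 0.98, -0.201, 0.003]
wrist_force: [0.5, 1.0, 1.3]
gripper_width: 0.0173
gripper_force: 0.4
```

Request:
{"op": "arm_command", "data": {"deltas": [0,0,0,0,0,0,0,0,0,0,0,0,0,0,0,0,0,0,0,0,0,0,0,0,0,0,0,0,0,0], "newtons": 55}}

```text
time_s: 10.4
position: [0.4249, -0.2664, 0.2343]
tcp_rot: [0.0, 0.98, -0.201, 0.002]
wrist_force: [0.0, 0.1, -3.5]
gripper_width: 0.0111
gripper_force: 54.9
```

Request:
{"op": "arm_command", "data": {"deltas": [0,0,0.05,0,0,0,0,0,0.08,0,0,0,0,0,0.08,0,0,0,0,0,0.08,0,0,0,0,0.05,0.05,0,0,0]}}

```text
time_s: 10.9
position: [0.4248, -0.245, 0.4076]
tcp_rot: [0.002, 0.979, -0.204, 0.005]
wrist_force: [1.2, 0.5, -3.4]
gripper_width: 0.0113
gripper_force: 54.9
```

Request:
{"op": "arm_command", "data": {"deltas": [0.02,0.08,0,0,0,0,0.02,0.09,0,0,0,0,0.02,0.09,0,0,0,0,0.02,0.09,0,0,0,0,0.03,0.08,0,0,0,0]}}

```text
time_s: 11.4
position: [0.4793, -0.0242, 0.4044]
tcp_rot: [-0.0, 0.98, -0.201, 0.002]
wrist_force: [0.2, -0.1, -3.5]
gripper_width: 0.0115
gripper_force: 54.9
```

Request:
{"op": "arm_command", "data": {"deltas": [0.06,0.06,0,0,0,0,0.06,0.02,0,0,0,0,0.06,0,0,0,0,0,0.06,0,0,0,0,0,0,0,0,0,0,0]}}

```text
time_s: 11.9
position: [0.6029, 0.0139, 0.4033]
tcp_rot: [0.001, 0.98, -0.201, 0.003]
wrist_force: [-0.7, 0.0, -4.2]
gripper_width: 0.0115
gripper_force: 55.0
```

Run:
```python
from h import *
from scipy.spatial.transform import Rotation as R
s=r.read_state(); q=s["tcp_rot"]; Q=R.from_quat([*q[1:],q[0]]).as_matrix(); print(s["position"],s["joint_pos"],s["wrist_force"],"d",Q[:,2],np.degrees(np.arctan2(Q[1,1],Q[0,1])))
c=r.get_image("top");e=r.get_image("scene")
for z in(.124,.165): print(proj(e,(.6294,.0141,z)),proj(e,(*s["position"][:2],z)),proj(c,(*s["position"][:2],z)))
cv2.imwrite("pics/p1.png",np.hstack([cv2.resize(c["image"][120:220,230:350],(400,333)),cv2.resize(e["image"][100:220,280:400],(400,400),interpolation=cv2.INTER_CUBIC)[:333]]))
```

```text
[0.60292735 0.01393898 0.40328934] [-0.44154361  0.52290759  0.60923872  1.53158995 -0.31203663  1.17911295
 -1.7519255 ] [-0.68037376  0.016266   -4.24389582] d [ 0.00653106 -0.00279293 -0.99997477] -113.13879433712985
(np.float64(332.2519087567943), np.float64(167.80591946928152)) (np.float64(325.2341557432469), np.float64(169.91823121182546)) (np.float64(276.15702138989116), np.float64(172.18968803785555))
(np.float64(332.1602277449553), np.float64(154.4060364508683)) (np.float64(325.0478894797616), np.float64(156.3861560264821)) (np.float64(274.60504901089064), np.float64(167.70658282527154))
```

View pics/p1.png

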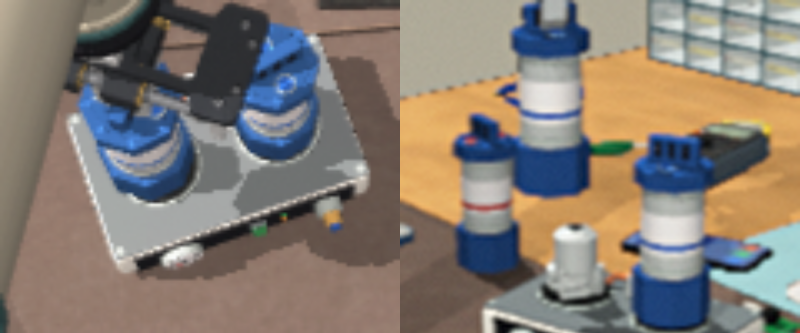

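```bash
cat > sk.py <<'E'
from h import *
def lr(c,p,h=18):
    # left/right edge columns of the blue blob around p, subpixel-free, per row
    m=cv2.inRange(cv2.cvtColor(c["image"],cv2.COLOR_BGR2HSV),(100,110,30),(125,255,255)); u,v=map(int,map(round,p)); out=[]
    for row in range(v-4,v+5):
        xs=np.nonzero(m[row,u-h:u+h])[0]
        if len(xs)>5: out.append((row,xs[0]+u-h,xs[-1]+u-h))
    return out
E
python3 - <<'E'
from sk import *
s=r.read_state(); P=s["position"]; z=P[2]-.2343+.02
for n in("scene","top"):
    c=r.get_image(n); p=proj(c,(P[0],P[1],z)); print(n,p)
    for o in lr(c,p): print(o,(o[1]+o[2])/2, "TCP axis col at row", end=' '); print(round(np.interp(-o[0],*zip(*sorted([(-proj(c,(P[0],P[1],zz))[1],proj(c,(P[0],P[1],zz))[0]) for zz in (z-.05,z,z+.05)]))),2))
# standpipe in scene: white columns at z~.105
c=r.get_image("scene"); g=c["image"]
for row in (170,172,174): print(row,g[row,318:348].min(axis=1).tolist())
E
```

```text
scene (np.float64(324.18079514096814), np.float64(148.53376965956255))
(145, np.int64(306), np.int64(336)) 321.0 TCP axis col at row 324.13
(146, np.int64(306), np.int64(335)) 320.5 TCP axis col at row 324.14
(147, np.int64(306), np.int64(335)) 320.5 TCP axis col at row 324.16
(148, np.int64(314), np.int64(335)) 324.5 TCP axis col at row 324.17
(149, np.int64(314), np.int64(335)) 324.5 TCP axis col at row 324.19
(150, np.int64(314), np.int64(335)) 324.5 TCP axis col at row 324.2
(151, np.int64(314), np.int64(335)) 324.5 TCP axis col at row 324.22
(152, np.int64(314), np.int64(335)) 324.5 TCP axis col at row 324.23
(153, np.int64(314), np.int64(335)) 324.5 TCP axis col at row 324.25
top (np.float64(274.0500325151886), np.float64(166.2393053670108))
(162, np.int64(258), np.int64(286)) 272.0 TCP axis col at row 272.58
(163, np.int64(259), np.int64(286)) 272.5 TCP axis col at row 272.93
(164, np.int64(259), np.int64(287)) 273.0 TCP axis col at row 273.27
(165, np.int64(260), np.int64(287)) 273.5 TCP axis col at row 273.62
(166, np.int64(260), np.int64(287)) 273.5 TCP axis col at row 273.97
(167, np.int64(260), np.int64(287)) 273.5 TCP axis col at row 274.31
(168, np.int64(261), np.int64(287)) 274.0 TCP axis col at row 274.66
(169, np.int64(261), np.int64(287)) 274.0 TCP axis col at row 275.01
(170, np.int64(262), np.int64(287)) 274.5 TCP axis col at row 275.35
170 [87, 86, 85, 85, 85, 84, 79, 115, 198, 237, 243, 244, 241, 237, 228, 226, 219, 199, 192, 187, 171, 129, 97, 92, 92, 93, 94, 95, 94, 89]
172 [81, 84, 87, 85, 89, 87, 83, 92, 131, 166, 187, 198, 203, 204, 200, 197, 193, 188, 172, 141, 122, 100, 95, 92, 94, 96, 97, 91, 80, 97]
174 [84, 85, 85, 84, 83, 83, 83, 95, 130, 153, 161, 170, 176, 178, 178, 175, 170, 163, 153, 135, 119, 100, 93, 94, 95, 95, 99, 91, 51, 17]
```

Request:
{"op": "arm_command", "data": {"deltas": [0.053,0,0,0,0,0,0,0,-0.03,0,0,0,0,0,-0.04,0,0,0,0,0,-0.03,0,0,0,0,0,0,0,0,0]}}

```text
time_s: 12.65
position: [0.6247, 0.0139, 0.3527]
tcp_rot: [0.0, 0.98, -0.201, 0.0]
wrist_force: [-0.2, 0.8, -3.1]
gripper_width: 0.0115
gripper_force: 55.0
```

Run:
```python
from sk import *
s=r.read_state(); P=s["position"]; z=P[2]-.2343+.02; print(P,s["wrist_force"])
for n in("scene","top"):
    c=r.get_image(n); p=proj(c,(P[0],P[1],z)); print(n,p)
    for o in lr(c,p): print(o,(o[1]+o[2])/2, "port axis col at row", end=' '); print(round(np.interp(-o[0],*zip(*sorted([(-proj(c,(.6294,.0141,zz))[1],proj(c,(.6294,.0141,zz))[0]) for zz in (z-.05,z,z+.05)]))),2))
```

```text
[0.62466396 0.01394065 0.35270544] [-0.22483424  0.8283266  -3.0885479 ]
scene (np.float64(330.9995472449664), np.float64(163.51543879062137))
(160, np.int64(321), np.int64(341)) 331.0 port axis col at row 332.2
(161, np.int64(321), np.int64(341)) 331.0 port axis col at row 332.21
(162, np.int64(321), np.int64(341)) 331.0 port axis col at row 332.21
(163, np.int64(321), np.int64(341)) 331.0 port axis col at row 332.22
(164, np.int64(321), np.int64(341)) 331.0 port axis col at row 332.23
(165, np.int64(321), np.int64(341)) 331.0 port axis col at row 332.23
(166, np.int64(321), np.int64(341)) 331.0 port axis col at row 332.24
(167, np.int64(314), np.int64(341)) 327.5 port axis col at row 332.25
(168, np.int64(313), np.int64(341)) 327.0 port axis col at row 332.25
top (np.float64(275.0046895656361), np.float64(162.2277561557719))
(158, np.int64(261), np.int64(287)) 274.0 port axis col at row 274.02
(159, np.int64(261), np.int64(287)) 274.0 port axis col at row 274.35
(160, np.int64(261), np.int64(287)) 274.0 port axis col at row 274.67
(161, np.int64(261), np.int64(287)) 274.0 port axis col at row 275.0
(162, np.int64(262), np.int64(287)) 274.5 port axis col at row 275.33
(163, np.int64(262), np.int64(287)) 274.5 port axis col at row 275.66
(165, np.int64(263), np.int64(287)) 275.0 port axis col at row 276.31
(166, np.int64(264), np.int64(287)) 275.5 port axis col at row 276.63
```

Request:
{"op": "arm_command", "data": {"deltas": [0.006,-0.0016,-0.01,0,0,0,0,0,-0.014,0,0,0,0,0,-0.01,0,0,0,0,0,0,0,0,0]}}

```text
time_s: 13.15
position: [0.6295, 0.0132, 0.3367]
tcp_rot: [-0.0, 0.98, -0.201, 0.002]
wrist_force: [1.5, 0.5, -3.8]
gripper_width: 0.0118
gripper_force: 55.0
```

Request:
{"op": "arm_command", "data": {"deltas": [0,0,-0.01,0,0,0,0,0,-0.01,0,0,0,0,0,0,0,0,0]}}

```text
time_s: 13.45
position: [0.6296, 0.0131, 0.3268]
tcp_rot: [-0.0, 0.98, -0.201, 0.002]
wrist_force: [0.4, 2.2, -3.9]
gripper_width: 0.0113
gripper_force: 55.0
```

Request:
{"op": "arm_command", "data": {"deltas": [0,0,-0.006,0,0,0,0,0,-0.006,0,0,0,0,0,0,0,0,0]}}

```text
time_s: 13.75
position: [0.6294, 0.0132, 0.3208]
tcp_rot: [-0.0, 0.98, -0.201, 0.002]
wrist_force: [1.3, 2.9, -5.9]
gripper_width: 0.0117
gripper_force: 55.0
```

Request:
{"op": "arm_command", "data": {"deltas": [0,0,-0.004,0,0,0,0,0,-0.004,0,0,0,0,0,0,0,0,0]}}

```text
time_s: 14.05
position: [0.6295, 0.0131, 0.3175]
tcp_rot: [-0.0, 0.98, -0.201, 0.002]
wrist_force: [-0.6, 3.3, -2.4]
gripper_width: 0.0117
gripper_force: 55.0
```

Request:
{"op": "arm_command", "data": {"deltas": [0,0,-0.004,0,0,0,0,0,0,0,0,0]}}

```text
time_s: 14.25
position: [0.6298, 0.0129, 0.3173]
tcp_rot: [-0.001, 0.98, -0.201, 0.003]
wrist_force: [-2.4, 3.7, 8.5]
gripper_width: 0.0115
gripper_force: 55.0
```

Request:
{"op": "arm_command", "data": {"deltas": [0,0.001,-0.002,0,0,0.025,0,0,0,0,0,0.025,0,0,0,0,0,0.025,0,0,0,0,0,0.025]}}

```text
time_s: 14.65
position: [0.6303, 0.0132, 0.3166]
tcp_rot: [-0.001, 0.999, -0.044, 0.004]
wrist_force: [-1.0, 3.9, 2.9]
gripper_width: 0.0116
gripper_force: 55.1
```

Request:
{"op": "arm_command", "data": {"deltas": [0,0,-0.003,0,0,0.025,0,0,0,0,0,0.025,0,0,0,0,0,0.025,0,0,0,0,0,0.025]}}

```text
time_s: 15.05
position: [0.6297, 0.0132, 0.3129]
tcp_rot: [-0.001, 0.994, 0.112, 0.003]
wrist_force: [-0.5, 1.8, -2.5]
gripper_width: 0.0123
gripper_force: 56.7
```

```bash
cat > st.py <<'E'
from h import *
from scipy.spatial.transform import Rotation as R
s=r.read_state(); q=s["tcp_rot"]; Q=R.from_quat([*q[1:],q[0]]).as_matrix(); print(s["time_s"],s["position"].round(4),"F",s["wrist_force"].round(1),"M",s["ft_torque"].round(2),"yaw",np.degrees(np.arctan2(Q[1,1],Q[0,1])),"q7",s["joint_pos"][6],"d",Q[:,2].round(4))
E
python3 st.py
```

```text
15.05 [0.6297 0.0132 0.3129] F [-0.5  1.8 -2.5] M [ 0.97  0.   -0.91] yaw -77.14440815072795 q7 -1.1771054882712524 d [ 0.0054  0.0026 -1.    ]
```

Request:
{"op": "arm_command", "data": {"deltas": [0,0,-0.006,0,0,0,0,0,-0.004,0,0,0,0,0,0,0,0,0]}}

```text
time_s: 15.35
position: [0.6309, 0.0128, 0.3112]
tcp_rot: [-0.001, 0.994, 0.109, 0.005]
wrist_force: [-2.6, 3.6, 13.4]
gripper_width: 0.012
gripper_force: 56.5
```

```bash
python3 st.py
```

```text
15.35 [0.6309 0.0128 0.3112] F [-2.6  3.6 13.4] M [ 1.29  0.91 -0.84] yaw -77.44012683045976 q7 -1.1786960524812704 d [ 0.01    0.0034 -0.9999]
```

Request:
{"op": "arm_command", "data": {"deltas": [0,0,0,0,0,-0.015,0,0,0,0,0,-0.015,0,0,0,0,0,0]}}

```text
time_s: 15.65
position: [0.6297, 0.0135, 0.3084]
tcp_rot: [-0.001, 0.998, 0.064, 0.003]
wrist_force: [0.4, 3.8, 2.0]
gripper_width: 0.0114
gripper_force: 55.1
```

```bash
python3 st.py
```

```text
15.65 [0.6297 0.0135 0.3084] F [0.4 3.8 2. ] M [ 1.28  0.24 -0.07] yaw -82.65985048257649 q7 -1.255207298503721 d [ 0.0059  0.0021 -1.    ]
```

Request:
{"op": "arm_command", "data": {"deltas": [0,0.001,0,0,0,-0.025,0,0,-0.001,0,0,-0.025,0,0,-0.001,0,0,-0.025,0,0,-0.001,0,0,-0.025]}}

```text
time_s: 16.05
position: [0.6293, 0.0136, 0.3065]
tcp_rot: [-0.0, 0.996, -0.093, 0.002]
wrist_force: [-1.1, 2.5, 1.6]
gripper_width: 0.0116
gripper_force: 55.0
```

```bash
python3 st.py
```

```text
16.05 [0.6293 0.0136 0.3065] F [-1.1  2.5  1.6] M [1.02 0.52 0.04] yaw -100.72426715877654 q7 -1.516021578856904 d [ 4.5e-03 -3.0e-04 -1.0e+00]
```

Request:
{"op": "arm_command", "data": {"deltas": [0,0,-0.001,0,0,-0.025,0,0,-0.001,0,0,-0.025,0,0,-0.001,0,0,-0.025,0,0,-0.001,0,0,-0.025]}}

```text
time_s: 16.45
position: [0.6295, 0.0137, 0.3047]
tcp_rot: [0.0, 0.969, -0.248, 0.003]
wrist_force: [-0.7, 3.2, 1.6]
gripper_width: 0.0116
gripper_force: 55.0
```

```bash
python3 st.py
```

```text
16.45 [0.6295 0.0137 0.3047] F [-0.7  3.2  1.6] M [1.   0.48 0.09] yaw -118.70174596004061 q7 -1.7737530230731642 d [ 0.0048 -0.002  -1.    ]
```

Request:
{"op": "arm_command", "data": {"deltas": [0,0,-0.001,0,0,-0.025,0,0,-0.001,0,0,-0.025,0,0,-0.001,0,0,-0.025]}}

```text
time_s: 16.75
position: [0.6294, 0.0136, 0.3033]
tcp_rot: [0.001, 0.933, -0.36, 0.002]
wrist_force: [-1.1, 3.5, 2.9]
gripper_width: 0.0117
gripper_force: 55.0
```

```bash
python3 st.py
```

```text
16.75 [0.6294 0.0136 0.3033] F [-1.1  3.5  2.9] M [1.01 0.56 0.06] yaw -132.20038540481474 q7 -1.966639849652477 d [ 0.0039 -0.003  -1.    ]
```

Request:
{"op": "arm_command", "data": {"deltas": [0,0,-0.001,0,0,-0.02,0,0,-0.001,0,0,-0.02,0,0,0,0,0,-0.02]}}

```text
time_s: 17.05
position: [0.6295, 0.0137, 0.3024]
tcp_rot: [0.001, 0.895, -0.446, 0.002]
wrist_force: [-0.8, 1.9, 1.2]
gripper_width: 0.0117
gripper_force: 55.0
```

```bash
python3 st.py
```

```text
17.05 [0.6295 0.0137 0.3024] F [-0.8  1.9  1.2] M [1.03 0.37 0.12] yaw -142.9581600603394 q7 -2.120402519289902 d [ 0.0036 -0.0037 -1.    ]
```

Request:
{"op": "arm_command", "data": {"deltas": [0,0,-0.001,0,0,-0.02,0,0,0,0,0,-0.02,0,0,0,0,0,-0.015]}}

```text
time_s: 17.35
position: [0.6296, 0.0135, 0.3023]
tcp_rot: [0.002, 0.854, -0.52, 0.003]
wrist_force: [-2.2, 2.4, 4.8]
gripper_width: 0.0124
gripper_force: 60.2
```

```bash
python3 st.py
```

```text
17.35 [0.6296 0.0135 0.3023] F [-2.2  2.4  4.8] M [0.8  0.55 1.23] yaw -152.64214091872736 q7 -2.259776821931684 d [ 0.0031 -0.0056 -1.    ]
```

Request:
{"op": "arm_command", "data": {"deltas": [0,0,-0.001,0,0,-0.015,0,0,0,0,0,0]}}

```text
time_s: 17.55
position: [0.6298, 0.0135, 0.3022]
tcp_rot: [0.002, 0.842, -0.539, 0.003]
wrist_force: [-2.1, 3.4, 7.1]
gripper_width: 0.0127
gripper_force: 63.6
```

```bash
python3 st.py
```

```text
17.55 [0.6298 0.0135 0.3022] F [-2.1  3.4  7.1] M [0.83 0.66 1.37] yaw -155.2047907285554 q7 -2.2965171321962616 d [ 0.0034 -0.0061 -1.    ]
```

Request:
{"op": "arm_command", "data": {"deltas": [0,0,0.004,0,0,0.02,0,0,0,0,0,0]}}

```text
time_s: 17.75
position: [0.6293, 0.0139, 0.3024]
tcp_rot: [0.002, 0.859, -0.512, 0.002]
wrist_force: [-0.1, 1.3, -4.2]
gripper_width: 0.0123
gripper_force: 58.8
```

```bash
python3 st.py
```

```text
17.75 [0.6293 0.0139 0.3024] F [-0.1  1.3 -4.2] M [0.69 0.09 1.13] yaw -151.6443919914592 q7 -2.246583604699408 d [ 0.0018 -0.0052 -1.    ]
```

Request:
{"op": "arm_command", "data": {"deltas": [0,0,0,0,0,0,0,0,0,0,0,0,0,0,0,0,0,0,0,0,0,0,0,0,0,0,0,0,0,0], "hand": 0.3}}

```text
time_s: 18.25
position: [0.6296, 0.0133, 0.3032]
tcp_rot: [0.001, 0.857, -0.515, 0.003]
wrist_force: [0.8, -0.4, 1.3]
gripper_width: 0.0489
gripper_force: 0.0
```

Request:
{"op": "arm_command", "data": {"deltas": [0,0,0,0,0,0,0,0,0.02,0,0,0,0,0,0.06,0,0,0,0,0,0.08,0,0,0,0,0,0.08,0,0,0]}}

```text
time_s: 18.75
position: [0.6293, 0.0136, 0.4249]
tcp_rot: [0.001, 0.858, -0.514, 0.002]
wrist_force: [0.8, -0.0, -0.2]
gripper_width: 0.0609
gripper_force: 0.0
```

Request:
{"op": "arm_command", "data": {"deltas": [-0.08,0,0.03,0,0,0,-0.08,0,0,0,0,0,-0.08,0,0,0,0,0,-0.08,0,0,0,0,0,0,0,0,0,0,0]}}

```text
time_s: 19.25
position: [0.465, 0.013, 0.4384]
tcp_rot: [-0.0, 0.857, -0.515, -0.0]
wrist_force: [1.0, 0.7, 0.0]
gripper_width: 0.0607
gripper_force: 0.0
```

```bash
python3 st.py
python3 - <<'E'
from h import *
c=r.get_image("top");e=r.get_image("scene")
print("wing top pred",proj(e,(.6294,.0141,.224)),"fit rim",proj(e,(.6294,.0141,.068)))
cv2.imwrite("pics/f1.png",np.hstack([cv2.resize(c["image"][90:290,150:450],(400,267)),cv2.resize(e["image"][110:230,280:400],(400,400),interpolation=cv2.INTER_CUBIC)[:267]*0+cv2.resize(e["image"][130:210,290:410],(400,267),interpolation=cv2.INTER_CUBIC)]))
E
```

```text
19.25 [0.465  0.013  0.4384] F [1.  0.7 0. ] M [ 0.11 -0.04  0.01] yaw -151.97528813248258 q7 -2.4172958599050967 d [ 0.e+00  1.e-04 -1.e+00]
wing top pred (np.float64(332.02397872599386), np.float64(134.49219738173747)) fit rim (np.float64(332.3733493941575), np.float64(185.55539999645694))
```

View pics/f1.png

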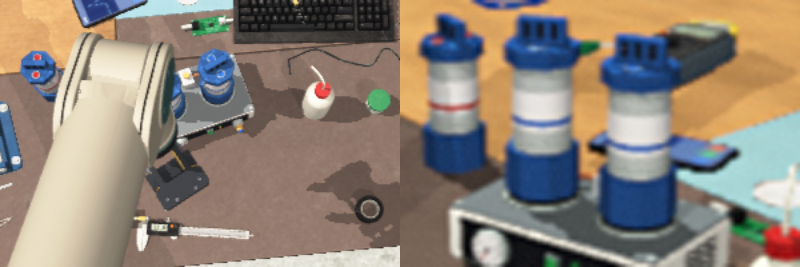

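The cartridge is upright on the port at the predicted height (wing top seen at row 136, expected 134.5). Nothing else has been moved, so I'm handing the job in.

```bash
python3 -c "
from cell import r
print(r.finish_job())"
```

```text
the job is handed in; nothing more can be done
None
```

The fresh cartridge was stood upright on the bench, taken again by the wing, screwed onto the empty port to the hard stop and released. The job was handed in at about 19 s, but `finish_job()` returned no verdict.

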